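# Clip in the lamp tube, then twist in the starter and hold it

### The arm

A 6-joint arm with a two-finger parallel gripper is mounted at the origin on the work surface. World frame = base frame: x ahead of the robot, y to its left, z up, the work surface at z = 0. Lengths are in m, angles in rad, forces in N, time in s.
With the tool pointing down it reaches from about 0.3 to 0.875 m from the base axis. Payload 6.4 kg.
Tool frame: the origin (TCP) lies midway between the tips of the shut fingers; the grasp point (between the pads) lies 19 mm behind it; z points along the fingers, y is the line along which they close (so a half turn about z gives the same grasp; the last joint's range is limited). The gripper opens to 88 mm and grips with 3 to 60 N. Pads are 18 mm wide; open, the fingers measure 123 mm over their backs; the gripper's body (75 mm by 187 mm) begins 45 mm behind the grasp point.
Start: joints at [0.948, 0.181, 1.607, -0, 1.354, -0.206], TCP at [0.233, 0.526, 0.239] pointing down, gripper open.
Joint ranges: [-2.99, 2.99], [-0.89, 2.07], [0.3, 2.58], [-1.14, 4.28], [0, 2.63], [-3.12, 3.12]. Speed limits (rad/s): [2.57, 2.57, 3.01, 3.14, 3.14, 3.14].

### API

Orientations are given as a unit quaternion [x, y, z, w].
In Python, from plant import manip gives the robot as it stands.
- The arm moves only by the shell command python3 jog.py, which reads ROWS from standard input. ROWS is a JSON list of rows, 1 to 20 of them, each an object with the fields rotvec (a list: a rotation vector rx, ry, rz in units of 0.1 rad), d (a list: dx, dy, dz in mm), jaw (the finger opening in m); a field left out counts as zero (the opening has to be given); each row shifts and turns the commanded pose from where the row before left it, along the tool's axes as they then stand; what a row does not reach is not made up. A row lasts 1/12 s, in which the tool goes at most 0.0417 m and 0.125 rad, less where a joint would pass 70% of its speed; a pose out of reach is approached as far as the arm can. The fingers move at their own pace and stop on an object; the grip force is fixed at half the most. Time passes only in rows, so rows that do not move let the fingers close. It prints the time, the measured TCP pose, the force, the opening and the grip force at its end. Input that does not fit is refused with a message, and nothing moves.
- manip.read_state(): the state, without advancing time (a new reading comes with each control period).
- manip.capture(name): name is "scene" or "side" or "wrist"; returns the picture (480x640x3 uint8, blue, green, red); there is no depth.
- manip.camera_info(name): a dict with "vfov" (degrees; the focal length in pixels is half the picture's height over the tangent of half this angle, whatever the lens; pixels are square), "cx", "cy" (the principal point, pixels), "D" ([k1, k2, p1, p2, k3] as OpenCV has them; the pictures are not rectified), "rvec" (rotation vector, rad) and "tvec" (3), from world to camera coordinates, as OpenCV has them; the wrist camera has in their place "T_tool_cam" (4x4, takes a point from camera to tool coordinates, whose origin is the TCP and whose axes are the flange's). Camera axes: x right, y down, z forward; pixel columns grow to the right and rows downward; lengths in m; the calibration is good to about 2 mm. A picture is of the moment at which its call begins: read the wrist's pose just before it. camera_info takes no time and is no camera call.
- manip.job_done(): hands the job in; it is judged then, once.
The state is a dict: "time": time; "joint_pos": joint angles; "joint_vel": joint speeds; "joint_torque": joint torques, N m; "tool_pos": TCP position; "tool_rot": TCP orientation; "force": force on the tool from outside, world axes, zero at the start; "torque": the same for the moment, N m; "gripper_width": finger opening in m; "finger_force": force on a finger pad.
Only numpy, scipy, OpenCV 4.12 (cv2) and the standard library are available. Lean on these libraries where they do the work, as an engineer would, in place of code of your own. Each camera call takes 0.05 s, during which the arm holds its last target. There are 200 camera calls.

### The job

Get the specimen lamp ready: pick the white light tube off its wooden rest and press it down past the orange sprung jaw until it lies fully home in both grey fork clips with the jaw closed over it, and let go of it. Then take the white starter with the red stripe from the blue tray, push it down into the green socket, twist it a quarter turn clockwise (seen from above) against the spring and hold it there: the program finishes with the gripper still holding the starter, pressed fully home and turned. Leave the black old starter, the jar and the shell where they are.

Things in the scene. Friction and masses are not known exactly. Their poses are not given: they have to be found in the camera images.
- fitting: Fixed white lamp base plate on the desk, 12 mm thick, x -92 to +38 mm, y -145 to +145, rims 22 mm high along both long edges. Origin on the desk below the middle of the clipped tube. Carries two grey fork clips (12 mm wide, at y = -75 and +75), the orange jaw on their +x side, the green socket at x -58, y -62 and a black box 50 x 60 mm, 34 mm high, at x -62, y +75.
- clip_seat (a point): Where the middle of the tube's axis belongs, 50 mm above the desk, midway between the clips; axes as the fitting's, the clipped tube lies along y. Forks are 21 mm wide inside; their -x side flares out up to 68 mm above the desk, on the +x side the jaw reaches over. Between the clips 120 mm are free for fingers, down to the plate (12 mm).
- jaw (a joint): Orange sprung jaw, one part with two noses (10 mm wide, at fitting y -88 and +88), hinged along y. Rad: 0 shut, grows as it opens to +x (about 0.1 as the tube passes, 0.6 at most). Nose tops slope from 83 mm above the desk (13 mm to +x of the tube axis) to 64 mm (4 mm to +x): a tube pushed straight down with 4 to 15 N wedges them aside; they then spring shut over it.
- tube: Loose white LED light tube with aluminium end caps, 18 mm diameter, 220 mm long, about 100 g. Origin in the middle of its axis; its x axis runs along it (it may roll about it, and either end may go either way). Starts lying on the rest, axis 39 mm above the desk.
- rest: Fixed light wooden rest for the tube, 200 mm (x) by 50 mm (y), 10 mm thick base, with two notched blocks 40 mm high, 36 mm wide, 16 mm long at x = -75 and +75. Origin on the desk below its middle; the tube lies along its x. Fingers have free room between the blocks.
- starter: New lamp starter, loose, about 50 g. White body 28 mm square, faces along x and y, 17 to 53 mm above the origin, red stripe on top along x. Below it a grey round shank, 18 mm diameter; at the bottom (0 to 6 mm) a brass bar along x, 36 mm long, 8 mm wide: its ends are the bayonet lugs (a half turn makes no difference). Origin: centre of underside, z up. Stands upright on the tray's floor.
- old_starter: Bystander: the burnt-out starter, loose, same shape and size but black with a grey stripe; leave it standing. Origin at the centre of the underside.
- tray: Fixed blue open tray, 110 mm (x) by 170 mm (y), walls 20 mm high, floor 5 mm thick, origin on the desk below its middle. Both starters stand in it about 84 mm apart along its y; which is where varies.
- socket_mouth (a point): Centre of the green socket's opening at its top face, 46 mm above the desk; axes as the fitting's. Socket 54 mm square; 6 mm top plate with a hole 23 mm square for the shank and slots for the lugs along this x (41 mm over both, 12 mm wide). Starter goes in with its x along this x. Its origin meets the spring 11 mm below here, can turn from 13 mm, is fully home (body on plate) at 17 mm.
- socket_push (a joint): How far the sprung carrier in the socket is pressed down, m: 0 at rest, about 0.006 when the starter is fully home; 4 N at 0, 10 N at 0.006. It pushes the starter up when not held down.
- socket_turn (a joint): How far the carrier in the socket has been turned by the lugs, rad: 0 at rest, grows clockwise seen from above, stop at 1.65; it follows the starter with up to 0.15 rad of play, so it reads about 1.4 to 1.57 after a full quarter turn. A spring turns it back (0.06 N m at 0, 0.15 N m at 1.5).
- jar: Bystander: loose amber specimen jar with a steel lid, 60 mm diameter, 85 mm tall, origin at the centre of its underside.
- shell: Bystander: loose brown conical spiral shell, 80 mm diameter, 57 mm tall, origin at the centre of its underside.

How it is judged:
By the outcome, as a careful person would: the job done as asked, in the order asked, and still so for the second after the job is handed in, while the arm keeps its last pose, push and grip.
It also fails if it takes over 56 s, if anything falls off the work surface, if the arm or the gripper's body presses on something with over 40 N, if the wrist force passes 120 N, or if a joint passes its speed limit or range.

## Working session

There is one attempt and no reset: what is moved stays moved. The work goes in short steps, Python scripts to look and compute and a shell command to move; the robot and the scene stay as the last step left them, time stands still between calls to the robot, and variables do not carry over. Pictures are saved under pics/ and viewed, at most 10 in all, crops included, and the job is handed in when it is done.

```bash
ls; mkdir -p pics
python3 - <<'E'
from plant import manip
import cv2
for n in("scene","side"):
    cv2.imwrite(f"pics/{n}0.png",manip.capture(n)); print(manip.camera_info(n))
print(manip.camera_info("wrist")); print(manip.read_state())
E
```

```text
jog.py
pics
plant.py
{'vfov': 55.79308803044263, 'cx': 327.51943147528306, 'cy': 238.06276261942162, 'D': array([-0.03348519,  0.        ,  0.        ,  0.        ,  0.        ]), 'rvec': array([ 1.33016694,  2.1320361 , -0.97093564]), 'tvec': array([ 0.23049806, -0.27946393,  1.4549848 ])}
{'vfov': 42.72505539253697, 'cx': 319.7558938367962, 'cy': 231.03123115903034, 'D': array([0.05182359, 0.        , 0.        , 0.        , 0.        ]), 'rvec': array([ 2.25581654, -0.25503843,  0.09447464]), 'tvec': array([-0.53816893,  0.14160922,  1.30143174])}
{'vfov': 62.61110647581851, 'cx': 314.06523927689426, 'cy': 239.70686715771143, 'D': array([0.01224053, 0.        , 0.        , 0.        , 0.        ]), 'T_tool_cam': array([[-1.54724823e-04, -9.50375000e-01, -3.11106630e-01,
         8.21269839e-02],
       [ 9.99999600e-01, -4.20985266e-04,  7.88697791e-04,
        -5.65519539e-05],
       [-8.80529970e-04, -3.11106383e-01,  9.50374686e-01,
        -1.46424820e-01],
       [ 0.00000000e+00,  0.00000000e+00,  0.00000000e+00,
         1.00000000e+00]])}
{'time': 0.1, 'joint_pos': array([ 9.47675851e-01,  1.81470454e-01,  1.60786079e+00, -3.06002554e-05,
        1.35377988e+00, -2.06297556e-01]), 'joint_vel': array([ 1.53698919e-04, -1.63918461e-03, -2.69060121e-03,  1.59997485e-04,
       -7.54114256e-05, -3.92377320e-04]), 'joint_torque': array([ 1.07263215e-03, -4.34821343e+01, -3.42698514e+01,  7.04691187e-02,
        3.39441199e-02, -7.99094141e-05]), 'tool_pos': array([0.23251173, 0.52539272, 0.23792096]), 'tool_rot': array([ 2.06902702e-01,  9.78361229e-01, -7.00897693e-04, -2.92241779e-04]), 'force': array([-0.91059041, -0.80313772, -0.94487569]), 'torque': array([ 0.02621359, -0.01229012,  0.01147471]), 'finger_force': 0.0, 'gripper_width': 0.08811408342207791}
```

View pics/scene0.png

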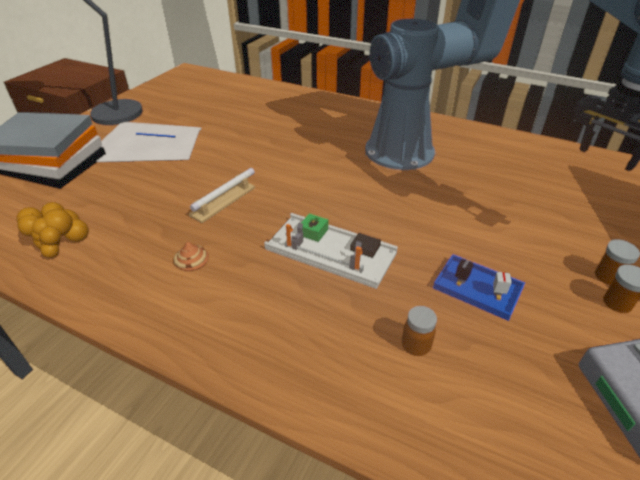

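View pics/side0.png

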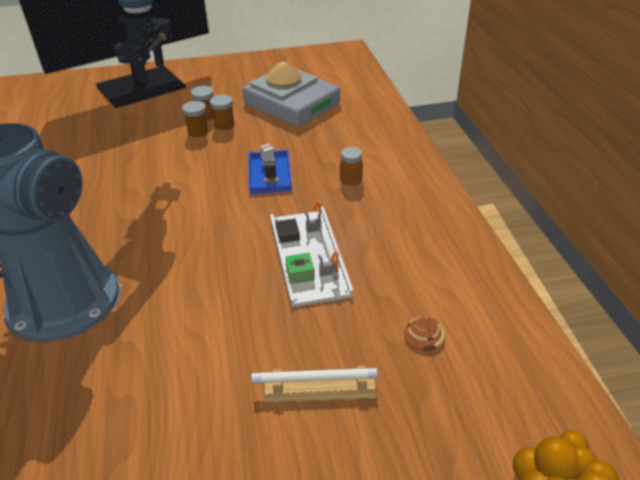

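The scene picture shows the tube at about (194,206)–(254,174), the fitting plate's corners near (266,243), (293,217), (397,248) and (378,281), the tray near (478,287), and the white starter at (502,283). The side picture shows the tube at (254,378)–(376,374), the plate corners near (272,216), (323,209), (351,296) and (293,304), and the white starter at (268,153).

```bash
cat > h.py <<'E'
from plant import manip
import numpy as np, cv2
from scipy.spatial.transform import Rotation as R
def cam(n,st=None):
    c=manip.camera_info(n); f=240/np.tan(np.radians(c["vfov"]/2))
    K=np.array([[f,0,c["cx"]],[0,f,c["cy"]],[0,0,1]])
    if n=="wrist":
        T=np.eye(4); T[:3,:3]=R.from_quat(st["tool_rot"]).as_matrix(); T[:3,3]=st["tool_pos"]
        M=np.linalg.inv(T@c["T_tool_cam"]); Rm,t=M[:3,:3],M[:3,3]
    else: Rm,t=cv2.Rodrigues(c["rvec"])[0],c["tvec"]
    return K,c["D"],Rm,t
def plane(C,px,z):
    K,D,Rm,t=C; p=cv2.undistortPoints(np.array(px,float).reshape(-1,1,2),K,D)[:,0]
    d=np.c_[p,np.ones(len(p))]@Rm; o=-Rm.T@t
    z=np.broadcast_to(z,(len(p),)); return o+d*((z-o[2])/d[:,2])[:,None]
def proj(C,X):
    K,D,Rm,t=C; return cv2.projectPoints(np.array(X,float).reshape(-1,1,3),cv2.Rodrigues(Rm)[0],t,K,D)[0][:,0]
def delta(st,pos,yaw):
    """tool-frame move to TCP pos, pointing down, tool y axis along world angle yaw (mod pi)"""
    Q=R.from_quat(st["tool_rot"]); best=None
    for k in(0,np.pi):
        y=np.array([np.cos(yaw+k),np.sin(yaw+k),0]); z=np.array([0,0,-1.]); x=np.cross(y,z)
        rv=(Q.inv()*R.from_matrix(np.c_[x,y,z])).as_rotvec()
        if best is None or np.linalg.norm(rv)<np.linalg.norm(best): best=rv
    return best.round(4),Q.inv().apply(np.array(pos)-st["tool_pos"]).round(4)
def save(n,name):
    st=manip.read_state(); im=manip.capture(n); cv2.imwrite(f"pics/{name}.png",im); np.save(f"pics/{name}.npy",np.r_[st["tool_pos"],st["tool_rot"]]); return im
def load(name):
    a=np.load(f"pics/{name}.npy"); return dict(tool_pos=a[:3],tool_rot=a[3:])
E
python3 - <<'E'
from h import *
S,B=cam("scene"),cam("side"); st=manip.read_state()
for C,t,f,w,tr in((S,[(194,206),(254,174)],[(266,243),(293,217),(397,248),(378,281)],(502,275),(478,287)),(B,[(254,378),(376,374)],[(293,304),(272,216),(323,209),(351,296)],(267,148),(270,172))):
    print("tube",plane(C,t,.039).round(3).tolist()); print("fit",plane(C,f,.02).round(3).tolist()); print("starter",plane(C,[w],.058).round(3),"tray",plane(C,[tr],.005).round(3))
E
```

```text
tube [[0.565, -0.364, 0.039], [0.37, -0.308, 0.039]]
fit [[0.588, -0.134, 0.02], [0.472, -0.125, 0.02], [0.466, 0.154, 0.02], [0.587, 0.152, 0.02]]
starter [[0.49  0.393 0.058]] tray [[0.492 0.354 0.005]]
tube [[0.361, -0.325, 0.039], [0.573, -0.366, 0.039]]
fit [[0.463, -0.148, 0.02], [0.467, 0.147, 0.02], [0.591, 0.144, 0.02], [0.584, -0.153, 0.02]]
starter [[0.494 0.389 0.058]] tray [[0.493 0.353 0.005]]
```

Run:
```python
from h import *
print(delta(manip.read_state(),[.48,.355,.17],np.pi/2))
```

```text
(array([-0.0014, -0.0006, -0.4168]), array([-0.2953, -0.0555,  0.0679]))
```
Rows: translation in tool's axes as they then stand; rotate 0.125 max per row. If rotating and translating in same row the later deltas change. Do rotations first while stationary in 4 rows (-0.104), then translation in new axes. Delta in new axes: world (0.2475,-0.170,-0.068): tool y=+Y, x = cross(y,z)= (0,1,0)x(0,0,-1) = (-1,0,0). So dx=-0.2475, dy=-0.170, dz=.068. Distance .308 → 8 rows of .0385. Path at z .17-.24; jar isn't near. Row pace: commanded distance at limit .0417 total.

Units first: shifts go in mm and turns go in units of 0.1 rad. So -0.031 m is -31, -0.0213 m is -21.3, -0.104 rad is -1.04.

```bash
echo '[{"rotvec":[0,0,-1.04],"jaw":0.088},{"rotvec":[0,0,-1.04],"jaw":0.088},{"rotvec":[0,0,-1.04],"jaw":0.088},{"rotvec":[0,0,-1.04],"jaw":0.088},{"d":[-31,-21.3,8.5],"jaw":0.088},{"d":[-31,-21.3,8.5],"jaw":0.088},{"d":[-31,-21.3,8.5],"jaw":0.088},{"d":[-31,-21.3,8.5],"jaw":0.088},{"d":[-31,-21.3,8.5],"jaw":0.088},{"d":[-31,-21.3,8.5],"jaw":0.088},{"d":[-31,-21.3,8.5],"jaw":0.088},{"d":[-31,-21.3,8.5],"jaw":0.088},{"jaw":0.088},{"jaw":0.088}]' | python3 jog.py
```

Run:
```python
from h import *
save("wrist","tray")
```

```text
time: 1.27
tool_pos: [0.4815, 0.3535, 0.1695]
tool_rot: [0.002, 1.0, -0.0, -0.001]
force: [-0.7, 0.7, -0.1]
gripper_width: 0.0881
finger_force: 0.0
```

View pics/tray.png

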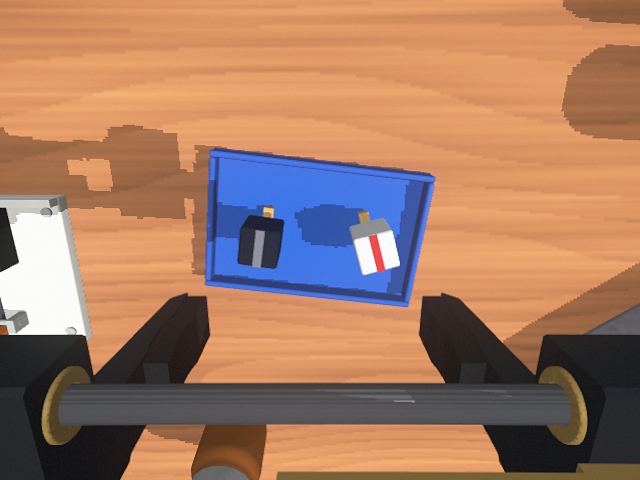

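The wrist picture shows the white starter's top with corners near (352,240), (389,232), (399,267) and (364,275). The stripe runs (373,236)–(380,271), and the black starter is at (260,245).

```bash
echo '[{"d":[-7.9,-35.3,-3],"jaw":0.088},{"d":[-7.9,-35.3,-3],"jaw":0.088},{"d":[-7.9,-35.3,-3],"jaw":0.088},{"d":[-7.9,-35.3,-3],"jaw":0.088},{"d":[-7.9,-35.3,-3],"jaw":0.088},{"d":[-7.9,-35.3,-3],"jaw":0.088},{"d":[-7.9,-35.3,-3],"jaw":0.088},{"d":[-7.9,-35.3,-3],"jaw":0.088},{"d":[-7.9,-35.3,-3],"jaw":0.088},{"d":[-7.9,-35.3,-3],"jaw":0.088},{"jaw":0.088},{"jaw":0.088}]' | python3 jog.py
python3 - <<'E'
from h import *
im=cv2.imread("pics/tray.png"); C=cam("wrist",load("tray"))
sub=im[225:285,345:410]; 
m=((sub.min(2)>205)|((sub[...,2]>150)&(sub[...,1]<100))).astype(np.uint8)
m=cv2.morphologyEx(m,cv2.MORPH_CLOSE,np.ones((3,3)))
c=max(cv2.findContours(m,0,1)[0],key=cv2.contourArea); r=cv2.boxPoints(cv2.minAreaRect(c))+[345,225]
P=plane(C,r,.058); print(r,P.round(4),P.mean(0).round(4),np.linalg.norm(np.diff(P,axis=0),axis=1))
P=plane(C,[(352,240),(389,232),(399,267),(364,275)],.058);print(P.mean(0),np.linalg.norm(np.diff(P,axis=0),axis=1)); s=plane(C,[(373,236),(380,271)],.058); d=s[1]-s[0]; print(np.degrees(np.arctan2(d[1],d[0])))
save("wrist","fit")
E
```

```text
time: 2.32
tool_pos: [0.5594, 0.0021, 0.2012]
tool_rot: [0.001, 1.0, 0.0, 0.0]
force: [-0.9, -0.0, -0.5]
gripper_width: 0.0879
finger_force: 0.0
[[353.34439087 239.45951271]
 [391.60292816 229.58634377]
 [400.96097565 265.8487854 ]
 [362.70243835 275.72195435]] [[0.4837 0.381  0.058 ]
 [0.4767 0.4068 0.058 ]
 [0.5033 0.4149 0.058 ]
 [0.5107 0.3883 0.058 ]] [0.4936 0.3978 0.058 ] [0.02680018 0.02779062 0.02761447]
[0.49420444 0.39699801 0.058     ] [0.02574    0.02708984 0.02510652]
13.048752327111863
```

View pics/fit.png

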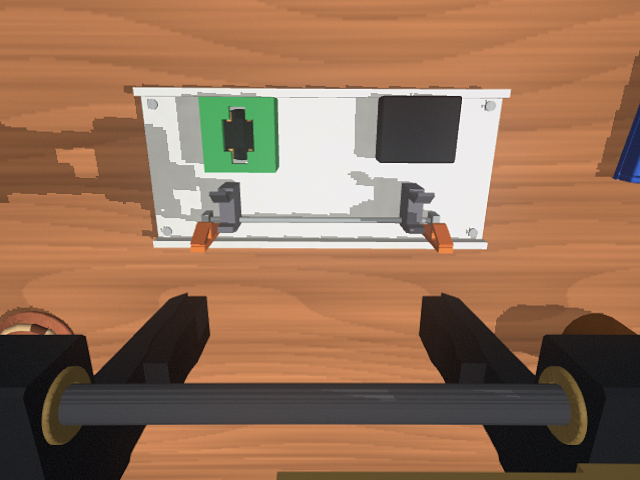

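The wrist picture shows plate rim corners at (134,88), (510,90), (487,248) and (153,247). The socket top is at (200,97)–(279,172), the box at (377,96)–(462,163), and the noses at (204,235) and (438,237).

Run:
```python
from h import *
from scipy.optimize import least_squares
C=cam("wrist",load("fit"))
M=np.array([[-92,-145,22],[-92,145,22],[38,145,22],[38,-145,22],[-85,-89,46],[-85,-35,46],[-31,-35,46],[-31,-89,46],[-87,105,34],[-37,105,34],[-37,45,34]])/1000
px=np.array([(134,88),(510,90),(487,248),(153,247),(199,97),(278,97),(279,172),(204,171),(462,97),(456,163),(377,162)],float)
W=lambda p,m:np.c_[R.from_euler('z',p[2]).apply(m)[:,:2]+p[:2],m[:,2]]
r=least_squares(lambda p:(proj(C,W(p,M))-px).ravel(),[.553,.005,0],loss="soft_l1")
print(r.x,(proj(C,W(r.x,M))-px).round(1).tolist())
np.save("pose.npy",r.x)
im=cv2.imread("pics/fit.png")[80:260,120:520]; im=cv2.resize(im,None,fx=2,fy=2,interpolation=cv2.INTER_CUBIC)
E_=np.array([[-58,-62,46],[-78.5,-62,46],[-37.5,-62,46],[-58,-73.5,46],[-58,-50.5,46],[13,88,83],[4,88,64],[13,-88,83],[4,-88,64],[-10.5,-75,60],[10.5,75,40],[-10.5,75,60],[10.5,-75,40]])/1000
for q in proj(C,W(r.x,np.r_[M,E_])): cv2.circle(im,tuple(int(v) for v in ((q-[120,80]+.5)*2)),2,(255,0,255),-1)
cv2.imwrite("pics/ov.png",im)
```

```text
[ 0.5537561   0.00860316 -0.00838155] [[-0.7, -1.0], [0.9, -0.7], [-0.5, 0.7], [1.1, 0.0], [-0.3, -0.6], [-3.9, 0.0], [-3.0, 0.6], [0.9, 1.1], [1.5, -1.4], [-0.5, 0.5], [2.0, 1.2]]
```

View pics/ov.png

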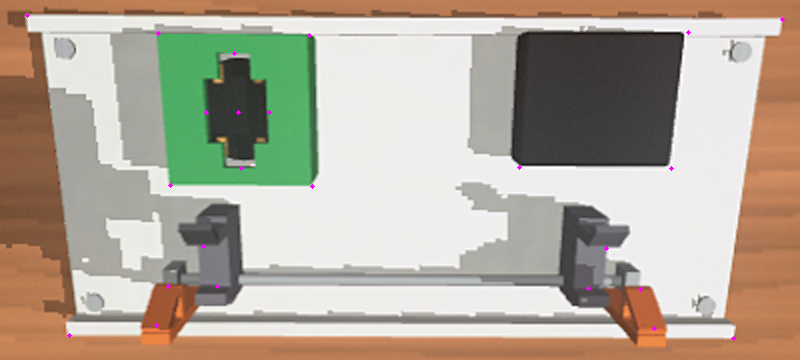

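The overlay matches the plate, the socket hole and the noses within about 1–2 px. The fitting is at (0.5538, 0.0086), yaw −0.5°. Next I look at the tube.

To row units: -0.0343 m is -34.3, 0.0099 m is 9.9, 0.1135 rad is 1.135.

```bash
echo '[{"d":[9.9,-34.3,4],"jaw":0.088},{"d":[9.9,-34.3,4],"jaw":0.088},{"d":[9.9,-34.3,4],"jaw":0.088},{"d":[9.9,-34.3,4],"jaw":0.088},{"d":[9.9,-34.3,4],"jaw":0.088},{"d":[9.9,-34.3,4],"jaw":0.088},{"d":[9.9,-34.3,4],"jaw":0.088},{"d":[9.9,-34.3,4],"jaw":0.088},{"d":[9.9,-34.3,4],"jaw":0.088},{"d":[9.9,-34.3,4],"jaw":0.088},{"rotvec":[0,0,1.135],"jaw":0.088},{"rotvec":[0,0,1.135],"jaw":0.088},{"jaw":0.088},{"jaw":0.088}]' | python3 jog.py
python3 - <<'E'
from h import *
save("wrist","tube")
E
```

```text
time: 3.53
tool_pos: [0.4609, -0.3388, 0.1606]
tool_rot: [0.111, 0.994, 0.0, -0.0]
force: [-0.2, 0.3, 0.5]
gripper_width: 0.0877
finger_force: 0.0
```

View pics/tube.png

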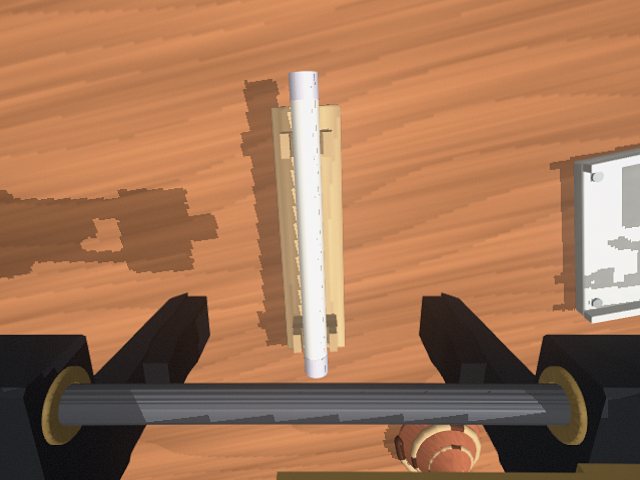

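The tube runs from (304,72) to (316,377) in the wrist picture, with the fingers well clear on either side.

Run:
```python
from h import *
C=cam("wrist",load("tube")); P=plane(C,[(304,72),(316,377)],.039); d=P[1]-P[0]; c=P.mean(0)
print(P,np.linalg.norm(d),np.degrees(np.arctan2(d[1],d[0])))
y=np.arctan2(d[1],d[0])+np.pi/2; print(delta(manip.read_state(),[c[0],c[1],.020],y))
```

```text
[[ 0.35732312 -0.32134352  0.039     ]
 [ 0.58023872 -0.3636274   0.039     ]] 0.22689048454775965 -10.740579313031839
(array([ 0.0004, -0.0001, -0.0342]), array([-0.0085, -0.0018,  0.1407]))
```

To row units: -0.006 m is -6, 0.028 m is 28, -0.034 rad is -0.34.

```bash
echo '[{"rotvec":[0,0,-0.34],"d":[-6,-1.8,0],"jaw":0.06},{"d":[0,0,28],"jaw":0.06},{"d":[0,0,28],"jaw":0.06},{"d":[0,0,28],"jaw":0.06},{"d":[0,0,28],"jaw":0.06},{"d":[0,0,28],"jaw":0.06},{"jaw":0.06},{"jaw":0},{"jaw":0},{"jaw":0},{"jaw":0},{"jaw":0},{"jaw":0},{"jaw":0}]' | python3 jog.py
python3 - <<'E'
from h import *
st=manip.read_state();print(st["tool_pos"],st["tool_rot"],st["force"],st["torque"],st["gripper_width"])
E
```

```text
time: 4.75
tool_pos: [0.4658, -0.3442, 0.0215]
tool_rot: [0.097, 0.995, -0.0, 0.0]
force: [1.1, 0.3, 2.7]
gripper_width: 0.0167
finger_force: 29.9
[ 0.46583178 -0.34424009  0.02146017] [ 9.66858559e-02  9.95314754e-01 -4.14084646e-04  4.63763704e-04] [1.14256919 0.30284192 2.66807309] [ 0.02680896 -0.08414567  0.0536667 ] 0.016667304382167427
```

```bash
echo '[{"d":[0,0,-15],"jaw":0},{"d":[0,0,-30],"jaw":0},{"d":[0,0,-35],"jaw":0},{"d":[0,0,-30],"jaw":0},{"rotvec":[0,0,1.17],"jaw":0},{"rotvec":[0,0,1.17],"jaw":0},{"rotvec":[0,0,1.17],"jaw":0},{"rotvec":[0,0,1.17],"jaw":0},{"rotvec":[0,0,1.17],"jaw":0},{"rotvec":[0,0,1.17],"jaw":0},{"rotvec":[0,0,1.17],"jaw":0},{"rotvec":[0,0,1.17],"jaw":0},{"rotvec":[0,0,1.17],"jaw":0},{"rotvec":[0,0,1.17],"jaw":0},{"rotvec":[0,0,1.17],"jaw":0},{"rotvec":[0,0,1],"jaw":0},{"jaw":0}]' | python3 jog.py
python3 - <<'E'
from h import *
x,y,a=np.load("pose.npy"); print(delta(manip.read_state(),[x,y,.105],a))
E
```

```text
time: 6.17
tool_pos: [0.4653, -0.3438, 0.1306]
tool_rot: [0.712, 0.702, 0.0, -0.0]
force: [0.3, -0.0, -1.4]
gripper_width: 0.0162
finger_force: 30.0
(array([-0.0003, -0.0003, -0.0052]), array([0.3535, 0.0837, 0.0257]))
```

To row units: 0.0393 m is 39.3, 0.0093 m is 9.3, -0.005 rad is -0.05.

```bash
echo '[{"rotvec":[0,0,-0.05],"d":[39.3,9.3,0],"jaw":0},{"d":[39.3,9.3,0],"jaw":0},{"d":[39.3,9.3,0],"jaw":0},{"d":[39.3,9.3,0],"jaw":0},{"d":[39.3,9.3,0],"jaw":0},{"d":[39.3,9.3,0],"jaw":0},{"d":[39.3,9.3,0],"jaw":0},{"d":[39.3,9.3,0],"jaw":0},{"d":[39.3,9.3,0],"jaw":0},{"d":[0,0,22],"jaw":0},{"jaw":0},{"jaw":0}]' | python3 jog.py
python3 - <<'E'
from h import *
x,y,a=np.load("pose.npy"); st=manip.read_state(); print(delta(st,[x,y,.105],a))
C=cam("wrist",st); z=st["tool_pos"][2]+.0175
im=save("wrist","held"); 
B=cam("side"); im2=manip.capture("side")[190:315,250:370]
cv2.imwrite("pics/held2.png",np.hstack([cv2.resize(im,(480,360)),cv2.resize(im2,(312,360),interpolation=cv2.INTER_CUBIC)]))
Q=R.from_quat(st["tool_rot"]).as_matrix(); 
print(z,(proj(C,[st["tool_pos"]+[0,s*.11,.0175] for s in(-1,1)])*.75).round(1))
E
```

```text
time: 7.17
tool_pos: [0.5498, 0.0098, 0.1076]
tool_rot: [0.708, 0.707, -0.001, -0.001]
force: [0.1, -1.4, -1.5]
gripper_width: 0.0166
finger_force: 30.0
(array([-0.0035, -0.0003,  0.0067]), array([-0.0012,  0.0039,  0.0026]))
0.12513347771719724 [[237.6 412.4]
 [237.7   4. ]]
```

View pics/held2.png

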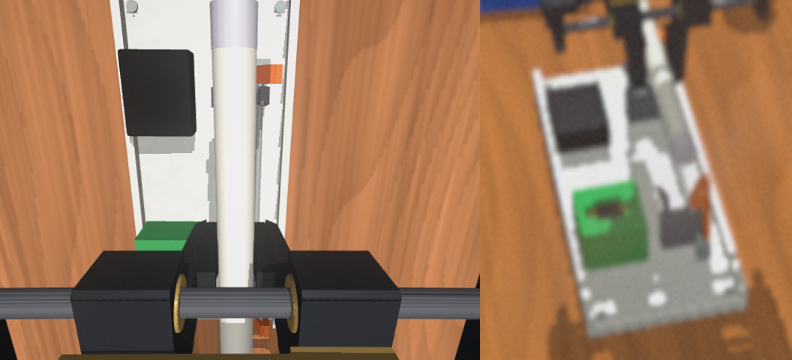

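The held tube is level and parallel to the fitting, with its column about 236 of 480 along its whole length. I correct the 4 mm offset in x and lower it above the noses.

```bash
echo '[{"rotvec":[0.035,0,0.067],"d":[-1.2,3.9,0],"jaw":0},{"d":[0,0,10],"jaw":0},{"d":[0,0,10],"jaw":0},{"jaw":0},{"jaw":0},{"jaw":0}]' | python3 jog.py
python3 - <<'E'
from h import *
x,y,a=np.load("pose.npy"); st=manip.read_state(); print(delta(st,[x,y,.0325],a))
E
```

```text
time: 7.77
tool_pos: [0.5547, 0.008, 0.0883]
tool_rot: [0.711, 0.703, -0.001, -0.002]
force: [-0.3, 0.1, -0.4]
gripper_width: 0.0164
finger_force: 30.0
(array([-0.0044, -0.0002, -0.0036]), array([ 0.0006, -0.0007,  0.0558]))
```

To row units: 0.008 m is 8, 0.005 m is 5, -0.0036 rad is -0.036.

```bash
echo '[{"rotvec":[0,0,-0.036],"d":[0.6,-0.7,8],"jaw":0},{"d":[0,0,8],"jaw":0},{"d":[0,0,8],"jaw":0},{"d":[0,0,5],"jaw":0},{"d":[0,0,5],"jaw":0},{"d":[0,0,5],"jaw":0},{"jaw":0}]' | python3 jog.py; echo '[{"d":[0,0,4],"jaw":0},{"d":[0,0,4],"jaw":0},{"d":[0,0,4],"jaw":0},{"d":[0,0,4],"jaw":0},{"d":[0,0,1],"jaw":0},{"jaw":0},{"jaw":0}]' | python3 jog.py
python3 - <<'E'
from h import *
x,y,a=np.load("pose.npy"); st=manip.read_state(); print(delta(st,[x,y,.0325],a),st["torque"])
E
```

```text
time: 8.35
tool_pos: [0.5523, 0.0089, 0.0483]
tool_rot: [0.71, 0.704, -0.003, -0.003]
force: [-4.7, -0.0, -1.6]
gripper_width: 0.0167
finger_force: 30.0
time: 8.93
tool_pos: [0.5546, 0.0086, 0.0329]
tool_rot: [0.71, 0.704, -0.001, -0.001]
force: [0.0, -0.7, 0.4]
gripper_width: 0.0169
finger_force: 29.9
(array([-0.0026,  0.0002,  0.0002]), array([ 0.    , -0.0009,  0.0004])) [-0.00917266 -0.02172053 -0.01702264]
```

```bash
echo '[{"d":[0,0,1],"jaw":0},{"d":[0,0,1],"jaw":0},{"jaw":0}]' | python3 jog.py;  echo '[{"d":[0,0,1],"jaw":0},{"d":[0,0,1],"jaw":0},{"jaw":0}]' | python3 jog.py
```

```text
time: 9.18
tool_pos: [0.5549, 0.0085, 0.032]
tool_rot: [0.71, 0.704, -0.001, -0.001]
force: [-2.9, -1.8, 9.9]
gripper_width: 0.0161
finger_force: 29.5
time: 9.43
tool_pos: [0.5551, 0.0085, 0.0313]
tool_rot: [0.71, 0.704, -0.001, -0.0]
force: [-7.7, 0.1, 20.9]
gripper_width: 0.0168
finger_force: 28.4
```

To row units: -0.04 m is -40, -0.035 m is -35.

```bash
echo '[{"d":[0,0,-2],"jaw":0},{"jaw":0.035},{"jaw":0.035},{"jaw":0.035},{"d":[0,0,-20],"jaw":0.035},{"d":[0,0,-35],"jaw":0.035},{"d":[0,0,-40],"jaw":0.05},{"d":[0,0,-40],"jaw":0.05},{"jaw":0.05}]' | python3 jog.py
python3 - <<'E'
from h import *
x,y,a=np.load("pose.npy"); st=manip.read_state(); im=save("wrist","after"); im2=manip.capture("side")[190:315,250:370]
C=cam("wrist",st); rot=R.from_euler('z',a)
P=np.array([[0,-110,59],[0,110,59],[13,88,83],[4,88,64],[13,-88,83],[4,-88,64],[-9,0,50],[9,0,50]])/1000
for q in proj(C,rot.apply(P)+[x,y,0]): cv2.circle(im,tuple(int(v) for v in q),2,(255,0,255),-1)
cv2.imwrite("pics/after2.png",np.hstack([cv2.resize(im[:,140:500],(450,600),interpolation=cv2.INTER_CUBIC),cv2.resize(im2,(340,600),interpolation=cv2.INTER_CUBIC)]))
E
```

```text
time: 10.18
tool_pos: [0.5594, 0.008, 0.1739]
tool_rot: [0.71, 0.704, 0.002, 0.004]
force: [2.1, 0.0, 0.3]
gripper_width: 0.0501
finger_force: 0.0
```

View pics/after2.png

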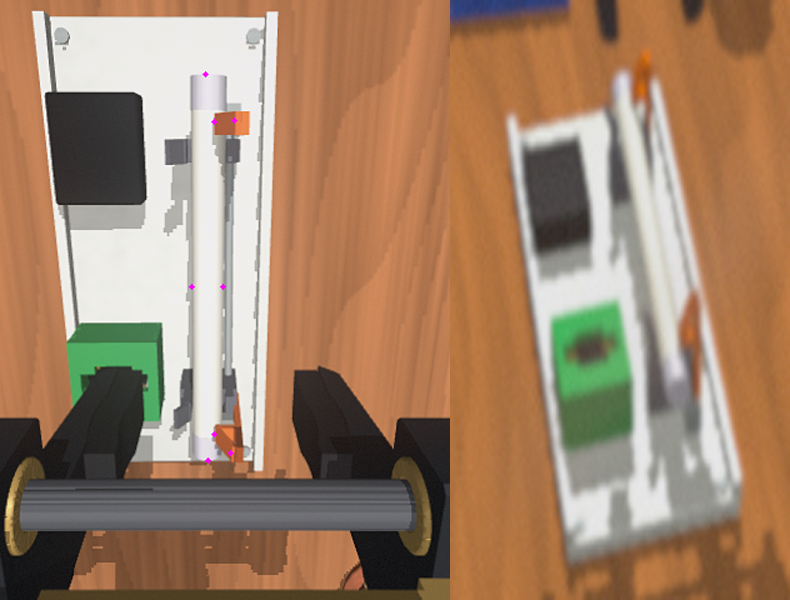

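The tube lies in both clips, with both orange noses overlapping its +x edge where the model's shut points fall (about (215,121) and (214,435)). Now the starter.

To row units: 0.039 m is 39, -0.0065 m is -6.5, -0.08 rad is -0.8.

```bash
echo '[{"d":[39,-6.5,0],"jaw":0.05},{"d":[39,-6.5,0],"jaw":0.05},{"d":[39,-6.5,0],"jaw":0.05},{"d":[39,-6.5,0],"jaw":0.05},{"d":[39,-6.5,0],"jaw":0.05},{"d":[39,-6.5,0],"jaw":0.05},{"d":[39,-6.5,0],"jaw":0.05},{"d":[39,-6.5,0],"jaw":0.05},{"d":[39,-6.5,0],"jaw":0.05},{"d":[39,-6.5,0],"jaw":0.05},{"rotvec":[0,0,-1],"d":[0,0,15],"jaw":0.05},{"rotvec":[0,0,-1],"d":[0,0,15],"jaw":0.05},{"rotvec":[0,0,-0.8],"jaw":0.05},{"jaw":0.05},{"jaw":0.05},{"jaw":0.05}]' | python3 jog.py
python3 - <<'E'
from h import *
st=manip.read_state(); im=save("wrist","st"); C=cam("wrist",st)
q=proj(C,[[.494,.3975,.058]])[0]; print(q)
x0,y0=int(q[0])-60,int(q[1])-60; sub=im[y0:y0+120,x0:x0+120].astype(int)
v=im[y0:y0+120,x0:x0+120]; cv2.imwrite("pics/st_c.png",cv2.resize(v,(600,600),interpolation=cv2.INTER_CUBIC)); print(x0,y0)
for th in(185,205,225):
    m=((sub.min(2)>th)|((sub[...,2]>150)&(sub[...,1]<100)&(sub[...,0]<100))).astype(np.uint8)
    m=cv2.morphologyEx(m,cv2.MORPH_CLOSE,np.ones((5,5)))
    c=max(cv2.findContours(m,0,1)[0],key=cv2.contourArea); r=cv2.boxPoints(cv2.minAreaRect(c))+[x0,y0]
    P=plane(C,r,.058); e=np.diff(P,axis=0); print(th,P.mean(0).round(4),np.linalg.norm(e,axis=1),np.degrees(np.arctan2(e[:,1],e[:,0])))
E
```

```text
time: 11.62
tool_pos: [0.4924, 0.3989, 0.1351]
tool_rot: [0.606, 0.796, -0.002, -0.002]
force: [0.9, 0.2, -0.3]
gripper_width: 0.0501
finger_force: 0.0
[317.96227973 256.24972057]
257 196
185 [0.4936 0.398  0.058 ] [0.02668347 0.02699736 0.02763399] [  15.48448257  -73.42244912 -164.48710319]
205 [0.4933 0.3979 0.058 ] [0.02609083 0.02699737 0.02702026] [  15.48450946  -73.46723421 -164.4872802 ]
225 [0.4933 0.3979 0.058 ] [0.0261123  0.02571113 0.02699746] [  15.48515856  -73.46723066 -164.48797511]
```

View pics/st_c.png

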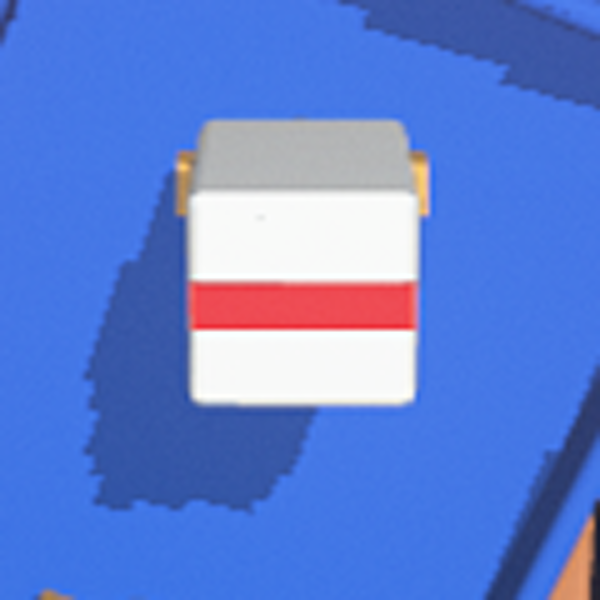

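The crop shows the starter square to the image, its stripe level at row about 305 of the crop. This second look gives (0.4934, 0.398), 15.5°, which agrees with the first within 1 mm.

Run:
```python
from h import *
print(delta(manip.read_state(),[.4934,.3979,.027],np.radians(15.5)))
```

```text
(array([-0.0037, -0.0009, -0.001 ]), array([-0.0013,  0.0007,  0.1086]))
```

To row units: 0.03 m is 30, 0.025 m is 25, -0.003 rad is -0.03.

```bash
echo '[{"rotvec":[-0.03,0,-0.01],"d":[-1.3,0.7,25],"jaw":0.05},{"d":[0,0,30],"jaw":0.05},{"d":[0,0,30],"jaw":0.05},{"d":[0,0,21.5],"jaw":0.05},{"jaw":0.05},{"jaw":0.05}]' | python3 jog.py; echo '[{"jaw":0},{"jaw":0},{"jaw":0},{"jaw":0},{"jaw":0},{"jaw":0}]' | python3 jog.py
python3 - <<'E'
from h import *
s=manip.read_state();print(delta(s,[.4934,.3979,.027],np.radians(15.5)))
E
```

```text
time: 12.17
tool_pos: [0.493, 0.3977, 0.0288]
tool_rot: [0.605, 0.796, -0.001, -0.001]
force: [-0.2, -0.5, -0.1]
gripper_width: 0.0501
finger_force: 0.0
time: 12.67
tool_pos: [0.4947, 0.3989, 0.0314]
tool_rot: [0.604, 0.797, 0.002, 0.0]
force: [-0.7, -0.3, 6.6]
gripper_width: 0.0274
finger_force: 30.0
(array([ 0.0026, -0.0016,  0.0023]), array([-0.0006, -0.0015,  0.0044]))
```

```bash
echo '[{"d":[0,0,-5],"jaw":0},{"jaw":0},{"jaw":0}]' | python3 jog.py; echo '[{"d":[0,0,-30],"jaw":0},{"d":[0,0,-35],"jaw":0},{"d":[0,0,-35],"jaw":0},{"jaw":0},{"jaw":0}]' | python3 jog.py
python3 - <<'E'
from h import *
x,y,a=np.load("pose.npy"); s=manip.read_state()
P=R.from_euler('z',a).apply([-.058,-.062,0])+[x,y,0]; print(P,delta(s,[P[0],P[1],.13],a))
C=cam("wrist",s); im=save("wrist","sth"); T=R.from_quat(s["tool_rot"])
t=lambda v:T.apply(v)+s["tool_pos"]
# expected top face if TCP is 26.4 mm above origin: top 26.6 mm behind TCP
q=proj(C,[t([a_,b_,-.0266]) for a_,b_ in((.014,-.014),(.014,.014),(-.014,.014),(-.014,-.014))]+[t([.014,0,z]) for z in(.0094,.0264)]); print(q.round(1).tolist())
for v in q: cv2.circle(im,tuple(int(u) for u in v),1,(255,0,255),-1)
cv2.imwrite("pics/sth_c.png",cv2.resize(im[200:420,200:440],None,fx=2.7,fy=2.7,interpolation=cv2.INTER_CUBIC))
E
```

```text
time: 12.92
tool_pos: [0.4936, 0.3983, 0.0348]
tool_rot: [0.604, 0.797, 0.0, -0.0]
force: [-0.1, -0.6, -0.8]
gripper_width: 0.0279
finger_force: 30.0
time: 13.33
tool_pos: [0.4951, 0.399, 0.1371]
tool_rot: [0.604, 0.797, 0.003, 0.001]
force: [0.1, 0.8, -1.4]
gripper_width: 0.0281
finger_force: 30.0
[ 0.49523849 -0.05290854  0.        ] (array([ 0.0044, -0.0027,  0.2813]), array([-0.4352, -0.1217,  0.0056]))
[[275.7, 319.1], [357.7, 319.0], [355.1, 387.6], [278.0, 387.6], [316.1, 276.9], [315.9, 262.4]]
```

View pics/sth_c.png

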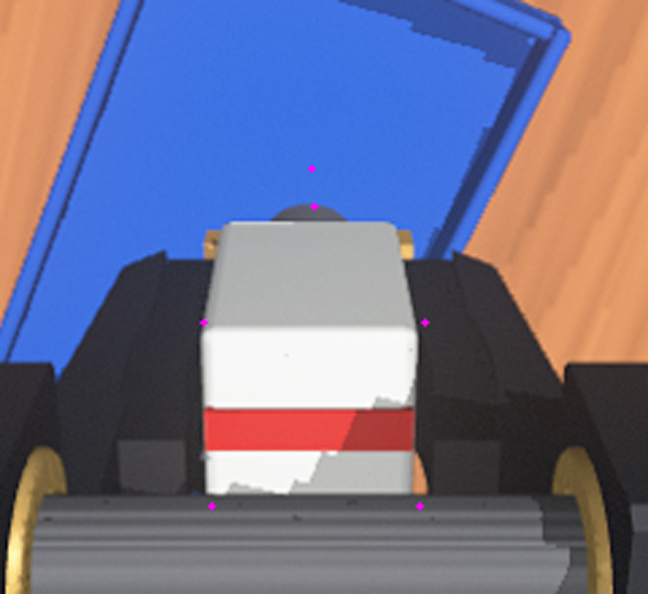

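The held starter is square in the gripper: its near top edge is at row 325, columns 203–416 of the crop, and the front face's lower edge is at row 222. I fit its offset in the hand from these.

Run:
```python
from h import *
from scipy.optimize import least_squares
s=load("sth"); C=cam("wrist",s); T=R.from_quat(s["tool_rot"])
px=np.array([(203,325),(416,325),(218,222),(397,222),(204,429),(414,429)])/2.7+200
h=.0135 # fillet-reduced half width
def f(p,h=h):
    M=np.array([[h,-h,-p[2]-.053],[h,h,-p[2]-.053],[h,-h,-p[2]-.0175],[h,h,-p[2]-.0175],[0,-h,-p[2]-.053],[0,h,-p[2]-.053]])+[p[0],p[1],0]
    return (proj(C,T.apply(M)+s["tool_pos"])-px).ravel()
for h in(.0135,.014):
    r=least_squares(f,[0,0,-.026],kwargs=dict(h=h)); print(h,r.x.round(4),r.fun.round(1))
# same fit on the starter standing in the tray (known height) as a check of the method
s=load("st"); C=cam("wrist",s); T=R.from_quat(s["tool_rot"])
px=np.array([(190,192),(416,192),(200,121),(405,121),(190,305),(416,305)])/5+[257,196]
for h in(.0135,.014):
    r=least_squares(f,[0,0,.1],kwargs=dict(h=h)); print(h,r.x.round(4),r.fun.round(1), "true oz", .005-s["tool_pos"][2])
```

```text
0.0135 [-0.0001 -0.0008 -0.0247] [-0.7  2.9  0.2  2.8  1.7 -1.9 -0.9 -1.9  0.1 -1.3 -0.2 -1.4]
0.014 [-0.0026 -0.0008 -0.0283] [-1.   2.5  0.5  2.4  1.3 -1.2 -0.5 -1.2 -0.2 -1.5  0.  -1.5]
0.0135 [-0.0016  0.0013 -0.1285] [-0.2  0.9  0.4  0.9  0.2 -0.7 -0.8 -0.7  0.2 -0.3 -0.  -0.3] true oz -0.1300915687198182
0.014 [-0.0043  0.0014 -0.136 ] [-0.2  0.7  0.5  0.7  0.1 -0.4 -0.6 -0.4  0.1 -0.3  0.1 -0.4] true oz -0.1300915687198182
```

Units first: shifts go in mm and turns go in units of 0.1 rad. So -0.0405 m is -40.5, 0.1 rad is 1.

```bash
echo '[{"rotvec":[0.02,0,1],"jaw":0},{"rotvec":[0,0,1],"jaw":0},{"rotvec":[0,0,0.813],"jaw":0},{"d":[-40.5,0,0],"jaw":0},{"d":[-40.5,0,0],"jaw":0},{"d":[-40.5,0,0],"jaw":0},{"d":[-40.5,0,0],"jaw":0},{"d":[-40.5,0,0],"jaw":0},{"d":[-40.5,0,0],"jaw":0},{"d":[-40.5,0,0],"jaw":0},{"d":[-40.5,0,0],"jaw":0},{"d":[-40.5,0,0],"jaw":0},{"d":[-40.5,0,0],"jaw":0},{"d":[-40.5,0,0],"jaw":0},{"jaw":0},{"jaw":0},{"jaw":0}]' | python3 jog.py
python3 - <<'E'
from h import *
x,y,a=np.load("pose.npy"); s=manip.read_state()
P=R.from_euler('z',a).apply([-.058,-.062,0])+[x,y,0]; print(delta(s,[P[0],P[1],.1],a))
E
```

```text
time: 14.8
tool_pos: [0.4886, -0.0468, 0.1326]
tool_rot: [0.71, 0.704, -0.001, -0.003]
force: [-0.6, 0.8, -1.3]
gripper_width: 0.0279
finger_force: 30.0
(array([-0.0058, -0.0019, -0.0012]), array([-0.0061,  0.0069,  0.0326]))
```

To row units: 0.025 m is 25, 0.02 m is 20, -0.005 rad is -0.05.

```bash
echo '[{"rotvec":[-0.05,-0.02,-0.01],"d":[-6.1,6.9,5],"jaw":0},{"d":[0,0,25],"jaw":0},{"d":[0,0,20],"jaw":0},{"jaw":0},{"jaw":0},{"jaw":0}]' | python3 jog.py
python3 - <<'E'
from h import *
x,y,a=np.load("pose.npy"); s=manip.read_state()
P=R.from_euler('z',a).apply([-.058,-.062,0])+[x,y,0]; print(delta(s,[P[0]+.0005,P[1]+.0003,.055],a))
E
```

```text
time: 15.3
tool_pos: [0.4973, -0.0528, 0.0847]
tool_rot: [0.709, 0.705, 0.0, 0.002]
force: [0.0, -0.1, -0.6]
gripper_width: 0.0275
finger_force: 30.0
(array([0.0028, 0.0017, 0.0027]), array([ 0.0003, -0.0017,  0.0297]))
```

To row units: 0.004 m is 4, -0.0014 m is -1.4, 0.0028 rad is 0.028.

```bash
echo '[{"rotvec":[0.028,0.017,0.027],"d":[0.3,-1.4,0],"jaw":0},{"d":[0,0,4],"jaw":0},{"d":[0,0,4],"jaw":0},{"d":[0,0,4],"jaw":0},{"d":[0,0,4],"jaw":0},{"jaw":0},{"jaw":0}]' | python3 jog.py;echo '[{"d":[0,0,3],"jaw":0},{"d":[0,0,3],"jaw":0},{"jaw":0},{"jaw":0}]' | python3 jog.py
```

```text
time: 15.88
tool_pos: [0.4951, -0.0532, 0.0678]
tool_rot: [0.711, 0.703, -0.0, -0.001]
force: [0.0, -0.2, -0.6]
gripper_width: 0.0281
finger_force: 30.0
time: 16.22
tool_pos: [0.4952, -0.0532, 0.062]
tool_rot: [0.711, 0.704, -0.0, -0.0]
force: [-0.1, -0.6, -0.3]
gripper_width: 0.0277
finger_force: 30.0
```

To row units: 0.003 m is 3.

```bash
echo '[{"d":[0,0,3],"jaw":0},{"jaw":0},{"jaw":0}]' | python3 jog.py;echo '[{"d":[0,0,3],"jaw":0},{"d":[0,0,1],"jaw":0},{"jaw":0},{"jaw":0}]' | python3 jog.py
```

```text
time: 16.47
tool_pos: [0.4957, -0.0534, 0.0597]
tool_rot: [0.711, 0.704, 0.0, 0.0]
force: [-0.9, 0.1, 4.7]
gripper_width: 0.0278
finger_force: 30.0
time: 16.8
tool_pos: [0.4959, -0.0534, 0.056]
tool_rot: [0.711, 0.704, 0.0, 0.0]
force: [-1.8, 1.6, 8.9]
gripper_width: 0.0276
finger_force: 30.0
```

To row units: 0.0015 m is 1.5.

```bash
echo '[{"d":[0,0,1.5],"jaw":0},{"jaw":0},{"jaw":0}]' | python3 jog.py;echo '[{"d":[0,0,1.5],"jaw":0},{"jaw":0},{"jaw":0}]' | python3 jog.py
```

```text
time: 17.05
tool_pos: [0.4959, -0.0534, 0.0553]
tool_rot: [0.711, 0.704, -0.0, 0.0]
force: [-5.2, 1.2, 16.3]
gripper_width: 0.0275
finger_force: 30.0
time: 17.3
tool_pos: [0.4959, -0.0534, 0.0551]
tool_rot: [0.71, 0.704, -0.0, 0.0]
force: [-11.3, 2.3, 30.8]
gripper_width: 0.0278
finger_force: 30.0
```

To row units: -0.001 m is -1, 0.08 rad is 0.8.

```bash
echo '[{"d":[0,0,-1],"jaw":0},{"rotvec":[0,0,0.8],"jaw":0},{"rotvec":[0,0,0.8],"jaw":0},{"rotvec":[0,0,0.8],"jaw":0},{"rotvec":[0,0,0.8],"jaw":0},{"rotvec":[0,0,0.8],"jaw":0},{"jaw":0}]' | python3 jog.py
python3 - <<'E'
from h import *
s=manip.read_state();print(s["torque"],s["joint_pos"])
E
```

```text
time: 17.88
tool_pos: [0.4969, -0.0535, 0.0552]
tool_rot: [0.837, 0.547, 0.001, 0.001]
force: [-2.3, 1.3, 15.5]
gripper_width: 0.0277
finger_force: 30.0
[0.29779032 0.67535529 0.06401123] [-3.45425874e-01  2.68883968e-01  1.92359179e+00  2.59065656e-04
  9.46470131e-01  6.85418357e-02]
```

```bash
echo '[{"rotvec":[0,0,0.8],"jaw":0},{"rotvec":[0,0,0.8],"jaw":0},{"rotvec":[0,0,0.8],"jaw":0},{"rotvec":[0,0,0.8],"jaw":0},{"rotvec":[0,0,0.8],"jaw":0},{"rotvec":[0,0,0.8],"jaw":0},{"rotvec":[0,0,0.8],"jaw":0},{"rotvec":[0,0,0.8],"jaw":0},{"rotvec":[0,0,0.8],"jaw":0},{"rotvec":[0,0,0.8],"jaw":0},{"rotvec":[0,0,0.8],"jaw":0},{"rotvec":[0,0,0.8],"jaw":0},{"rotvec":[0,0,0.8],"jaw":0},{"rotvec":[0,0,0.8],"jaw":0},{"rotvec":[0,0,0.6],"jaw":0},{"jaw":0},{"jaw":0},{"jaw":0}]' | python3 jog.py
python3 - <<'E'
from h import *
x,y,a=np.load("pose.npy"); s=manip.read_state();print(s["torque"],s["force"],delta(s,[.495,-.053,.0552],a-np.pi/2)); im=manip.capture("wrist"); print(np.degrees(R.from_quat(s["tool_rot"]).as_euler('ZYX')))
hsv=cv2.cvtColor(im,cv2.COLOR_BGR2HSV); m=((hsv[...,0]<8)|(hsv[...,0]>174))&(hsv[...,1]>150)&(hsv[...,2]>120)
ys,xs=np.nonzero(m[250:420,240:400]); print(len(xs),cv2.minAreaRect(np.c_[xs,ys].astype(np.float32)))
E
```

```text
time: 19.38
tool_pos: [0.498, -0.0547, 0.0553]
tool_rot: [1.0, -0.009, 0.003, 0.001]
force: [0.3, -2.2, 10.4]
gripper_width: 0.0277
finger_force: 30.0
[-0.47407827  0.08925266  0.16128407] [ 0.30092588 -2.16261277 10.44574418] (array([ 0.0028, -0.005 , -0.0105]), array([-0.003 , -0.0017,  0.0001]))
[ -1.07971312  -0.28945891 179.8407805 ]
1072 ((74.0, 109.5), (13.0, 76.0), 90.0)
```

To row units: 0.001 m is 1, 0.0005 m is 0.5, 0.02 rad is 0.2.

```bash
echo '[{"rotvec":[0,0,0.2],"d":[0,0,1],"jaw":0},{"d":[0,0,0.5],"jaw":0},{"jaw":0},{"jaw":0},{"jaw":0},{"jaw":0},{"jaw":0},{"jaw":0}]' | python3 jog.py
python3 - <<'E'
from h import *
s=manip.read_state();print(s["torque"],s["force"])
im=manip.capture("wrist");hsv=cv2.cvtColor(im,cv2.COLOR_BGR2HSV); m=((hsv[...,0]<8)|(hsv[...,0]>174))&(hsv[...,1]>150)&(hsv[...,2]>120)
ys,xs=np.nonzero(m[250:420,240:400]); print(len(xs),cv2.minAreaRect(np.c_[xs,ys].astype(np.float32)))
E
```

```text
time: 20.1
tool_pos: [0.4982, -0.0548, 0.0552]
tool_rot: [1.0, -0.019, 0.003, 0.002]
force: [-4.8, -1.0, 23.2]
gripper_width: 0.0276
finger_force: 30.0
[-0.2469206   1.02572609  0.19886641] [-4.77986822 -1.04104033 23.22798265]
1085 ((74.0, 109.0), (14.0, 76.0), 90.0)
```

Pressed home at 23 N, turned about 1.6 rad, and the starter hasn't slipped in the grip. I hand the job in.

```bash
python3 -c "
from plant import manip
print(manip.job_done())"
```

```text
the job is handed in; nothing more can be done
None
```

I handed the job in at about 20 s of the 56 s allowed: the tube lies in both clips with the jaw over it and is released, and the gripper still holds the starter, pressed home at about 23 N and turned about a quarter turn clockwise; the hand-in gave no verdict back.

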